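# Snap the spice jars back into the clip rack

### The arm

A 6-joint arm with a two-finger parallel gripper is mounted at the origin on the work surface. World frame = base frame: x ahead of the robot, y to its left, z up, the work surface at z = 0. Lengths are in m, angles in rad, forces in N, time in s.
With the tool pointing down it reaches from about 0.4 to 0.825 m from the base axis. Payload 7 kg.
Tool frame: the origin (TCP) lies on the centre line of the jaws, within the pads' length; the fingertips stand 19 mm ahead of it and the grasp point (between the pads) is the TCP; z points along the fingers, y is the line along which they close (so a half turn about z gives the same grasp; the last joint's range is limited). The gripper opens to 88 mm and grips with 3 to 60 N. Pads are 19 mm wide; open, the fingers measure 130 mm over their backs; the gripper's body (78 mm by 193 mm) begins 47 mm behind the grasp point.
Start: joints at [-0.877, 0.359, 0.012, 0, -1.224, -0.288], TCP at [0.266, -0.62, 0.22] pointing down, gripper open.
Joint ranges: [-3.07, 3.07], [-1.43, 2.12], [-1.02, 1.25], [-3.03, 1.67], [-3.05, -0], [-3.03, 3.03]. Speed limits (rad/s): [2.39, 2.39, 3.01, 3.14, 3.14, 3.14].

### API

Orientations are given as [roll, pitch, yaw] about the fixed x, y, z axes, in that order (R = Rz(yaw) Ry(pitch) Rx(roll)).
In Python, from station import arm, imaging, models gives the robot as it stands.
- The arm moves only by the tool play_rows, never from a script. Its arguments are lists of equal length, an entry for each row: "travel": the shift along the tool's x, y, z in units of 25 mm (1.0 is 25 mm), a list of three; "twist": the turn about the tool's z in units of 0.15 rad (1.0 is 0.15 rad). A call has 1 to 8 rows; each row shifts and turns the commanded pose from where the row before left it, along the tool's axes as they then stand; what a row does not reach is not made up. A row lasts 1/8 s, in which the tool goes at most 62.5 mm and 10.7 degrees, less where a joint would pass 70% of its speed; a pose out of reach is approached as far as the arm can. A call with a number of a shift or a turn outside -1 to 1 is refused whole. A call with a gripper value outside its range is refused whole. "fingers" is the opening, from 0 (shut) to 1 (fully open), set as the call begins (left out, the last holds). The fingers move at their own pace and stop on an object; "newtons" is the grip in N (left out, the last holds). Time passes only in rows, so rows that do not move let the fingers close. It gives the time, the measured TCP pose, the force, the opening and the grip force at its end, in the units of the state.
- arm.get_state(): the state, without advancing time (a new reading comes with each control period).
- imaging.grab_frame(name): name is "scene" or "top" or "wrist"; returns a dict with "pixels" (420x560x3 uint8, red, green, blue), "fx", "fy", "cx", "cy" (pixels), "R" (3x3) and "t" (3): a world point X has camera coordinates R X + t; the wrist camera has in their place "T_tool_cam" (4x4, takes a point from camera to tool coordinates, whose origin is the TCP and whose axes are the flange's). Camera axes: x right, y down, z forward; pixel columns grow to the right and rows downward; lengths in m; the calibration is good to about 2 mm. A picture is of the moment at which its call begins: read the wrist's pose just before it. There is no depth.
- arm.job_done(): hands the job in; it is judged then, once.
Trained networks look in the newest picture that a camera, given by its name, has taken for a name from the list of things; names that differ only in an ending like _2 or _b are one class to them, and where a whole thing is asked for, a point or a joint stands for the part that bears it (a point fixed in the world has none). Each returns a list of dicts, best first, with "confidence" (0 to 1); they miss things now and then, are a little off and sometimes report something else, mostly with a low value. They report only what shows in the picture. A call takes as long as a camera call. They do not tell look-alikes from the thing itself.
- models.boxes_of(name, camera): "extent" ([centre column, centre row, width, height] in pixels, round what is visible of it).
- models.silhouettes(name, camera): "pixels" (420x560 bool, what is visible of it) and "extent" ([centre column, centre row, width, height] in pixels, round what is visible of it).
The state is a dict: "t": time; "q": joint angles; "qd": joint speeds; "joint_efforts": joint torques, N m; "eef_pos": TCP position; "ee_rot": TCP orientation; "force": force on the tool from outside, world axes, zero at the start; "moment": the same for the moment, N m; "width": finger opening in m; "gripper_force": force on a finger pad.
Only numpy, scipy, OpenCV 4.12 (cv2) and the standard library are available. Lean on these libraries where they do the work, as an engineer would, in place of code of your own. Each camera call takes 0.05 s, during which the arm holds its last target. There are 200 camera calls.

### The job

Put the two green-capped spice jars from the white bin back into the spice rack: one in each free clip, pushed in from the front until it snaps fully home and stands upright on the rack's foot. The rack is loose and slides back until it meets the ledge behind it, and its clips crack if a jar is rammed or dropped, so push only as hard as the snap takes. Leave the red-capped jars in their clips, the salt shaker in the bin and the mug where it stands.

Things in the scene. Friction and masses are not known exactly. Their poses are not given: they have to be found in the camera images.
- rack: Loose wooden spice rack, 112 deep, 270 wide, 97 mm tall; slides under 2 to 4 N till it meets a fixed ledge (110 mm high) 5 to 66 mm behind it. Origin at counter level; x to its back (from the robot), y to its left, z up. Foot x -62 to +50 mm, slick flat top 14 mm up, where jars stand. Board x +38 to +50 mm. Four white C-shaped spring clips, 64 mm apart, 36 to 56 mm above the counter, open to -x
- clip2 (a point): Second clip from the left, free: the point where a jar's underside centre stands when home, on the foot's top. Axes as the rack's; mouth to -x. A jar meets the lips 31 mm before home (at -x); pushed level at clip height it springs the clip open with 6 to 10 N (pushed higher up it may lean and jam), and the clip pulls it home over the last 10 mm; red jars 20 mm on both sides
- clip4 (a point): Fourth (rightmost) clip, free: the same point for this clip, which works alike; a red jar stands 20 mm to its left, nothing to its right
- clip1 (a point): First (leftmost) clip, taken by the red-capped jar red1: the same point for this clip
- clip3 (a point): Third clip, taken by the red-capped jar red2: the same point for this clip
- green1: Glass spice jar with a green cap, in the white bin, 105 mm tall: glass body 44 mm in diameter and 80 mm high, above it a ridged cap 42 mm in diameter and 25 mm high; 160 g. Origin at the centre of its underside, z up along its axis; it is round, so its yaw means nothing
- green2: A second glass spice jar with a green cap, in the white bin, 105 mm tall: glass body 44 mm in diameter and 80 mm high, above it a ridged cap 42 mm in diameter and 25 mm high; 160 g. Origin at the centre of its underside, z up along its axis; it is round, so its yaw means nothing
- red1: Glass spice jar with a red cap, already home in clip1, 105 mm tall: glass body 44 mm in diameter and 80 mm high, above it a ridged cap 42 mm in diameter and 25 mm high; 160 g. Origin at the centre of its underside, z up along its axis; it is round, so its yaw means nothing
- red2: Glass spice jar with a red cap, already home in clip3, 105 mm tall: glass body 44 mm in diameter and 80 mm high, above it a ridged cap 42 mm in diameter and 25 mm high; 160 g. Origin at the centre of its underside, z up along its axis; it is round, so its yaw means nothing
- salt: White ceramic salt shaker with a rounded steel top, 40 mm in diameter, 84 mm tall, 140 g, in the same bin; stays there. Origin at the centre of its underside
- bin: Fixed white bin, 222 (its x) by 82 mm (its y), walls and floor 3 mm, 50 mm high, split by two cross walls into three places in a row along its x, each about 70 by 76 mm, holding one upright thing each (two green jars and the salt shaker in any order); the jars' caps stand 33 to 58 mm above the rim. Origin at the centre of its underside
- mug: Blue mug, 76 mm across, 85 mm tall, 300 g, standing on the counter to the right. Origin at the centre of its underside; stays where it is
There are look-alikes about, which are no part of the job. Leave any purple look-alike of the green2 alone.

How it is judged:
On the way, in this order (a step that is already met when the one before it is completed fails the run):
1. one green-capped jar has snapped home in a free clip (((x of green1 in the frame of clip2 between -0.004 and 0.004 m and y of green1 in the frame of clip2 between -0.004 and 0.004 m and z of green1 in the frame of clip2 between -0.003 and 0.003 m and angle between the z axis of green1 and the z axis of rack, either way round below 0.06 rad) or (x of green1 in the frame of clip4 between -0.004 and 0.004 m and y of green1 in the frame of clip4 between -0.004 and 0.004 m and z of green1 in the frame of clip4 between -0.003 and 0.003 m and angle between the z axis of green1 and the z axis of rack, either way round below 0.06 rad) or (x of green2 in the frame of clip2 between -0.004 and 0.004 m and y of green2 in the frame of clip2 between -0.004 and 0.004 m and z of green2 in the frame of clip2 between -0.003 and 0.003 m and angle between the z axis of green2 and the z axis of rack, either way round below 0.06 rad) or (x of green2 in the frame of clip4 between -0.004 and 0.004 m and y of green2 in the frame of clip4 between -0.004 and 0.004 m and z of green2 in the frame of clip4 between -0.003 and 0.003 m and angle between the z axis of green2 and the z axis of rack, either way round below 0.06 rad))), for 0.2 s.
2. both green-capped jars have snapped home, one in each free clip ((((x of green1 in the frame of clip2 between -0.004 and 0.004 m and y of green1 in the frame of clip2 between -0.004 and 0.004 m and z of green1 in the frame of clip2 between -0.003 and 0.003 m and angle between the z axis of green1 and the z axis of rack, either way round below 0.06 rad) and (x of green2 in the frame of clip4 between -0.004 and 0.004 m and y of green2 in the frame of clip4 between -0.004 and 0.004 m and z of green2 in the frame of clip4 between -0.003 and 0.003 m and angle between the z axis of green2 and the z axis of rack, either way round below 0.06 rad)) or ((x of green1 in the frame of clip4 between -0.004 and 0.004 m and y of green1 in the frame of clip4 between -0.004 and 0.004 m and z of green1 in the frame of clip4 between -0.003 and 0.003 m and angle between the z axis of green1 and the z axis of rack, either way round below 0.06 rad) and (x of green2 in the frame of clip2 between -0.004 and 0.004 m and y of green2 in the frame of clip2 between -0.004 and 0.004 m and z of green2 in the frame of clip2 between -0.003 and 0.003 m and angle between the z axis of green2 and the z axis of rack, either way round below 0.06 rad)))), for 0.2 s.
At the end, for the whole second after the job is handed in: Each green jar is home in its own free clip (either way round): within 4 mm in x and y, 3 mm in z, 0.06 rad of upright in the rack; all at rest, rack flat (0.03 rad), red jars within 6 mm of home, salt within 25 mm and mug within 20 mm of their starts, upright ((((x of green1 in the frame of clip2 between -0.004 and 0.004 m and y of green1 in the frame of clip2 between -0.004 and 0.004 m and z of green1 in the frame of clip2 between -0.003 and 0.003 m and angle between the z axis of green1 and the z axis of rack, either way round below 0.06 rad) and (x of green2 in the frame of clip4 between -0.004 and 0.004 m and y of green2 in the frame of clip4 between -0.004 and 0.004 m and z of green2 in the frame of clip4 between -0.003 and 0.003 m and angle between the z axis of green2 and the z axis of rack, either way round below 0.06 rad)) or ((x of green1 in the frame of clip4 between -0.004 and 0.004 m and y of green1 in the frame of clip4 between -0.004 and 0.004 m and z of green1 in the frame of clip4 between -0.003 and 0.003 m and angle between the z axis of green1 and the z axis of rack, either way round below 0.06 rad) and (x of green2 in the frame of clip2 between -0.004 and 0.004 m and y of green2 in the frame of clip2 between -0.004 and 0.004 m and z of green2 in the frame of clip2 between -0.003 and 0.003 m and angle between the z axis of green2 and the z axis of rack, either way round below 0.06 rad))) and linear speed of each of green1, green2, rack below 0.01 m/s and distance between red1 and clip1 below 0.006 m and distance between red2 and clip3 below 0.006 m and angle between rack's own z axis and vertical below 0.03 rad and height (world z) of rack below 0.006 m and distance of salt from where it was at the start of the episode below 0.025 m and angle between each of salt, mug's own z axis and vertical below 0.1 rad and distance of mug from where it was at the start of the episode below 0.02 m); the robot touches nothing.
It fails at once if a jar is rammed, dropped or pressed too hard on the rack: its contact forces with the rack add up to over 70 N, about a 25 N push (contact force between any of green1, green2 and rack above 70 N).
It fails at once if a red-capped jar is knocked out of its clip (distance between red1 and clip1 above 0.012 m or distance between red2 and clip3 above 0.012 m).
It fails at once if the rack tips by more than 0.2 rad (angle between rack's own z axis and vertical above 0.2 rad).
It fails at once if the salt shaker or the mug is knocked over (angle between any of salt, mug's own z axis and vertical above 0.5 rad).
It also fails if it takes over 72 s, if anything falls off the work surface, if the arm or the gripper's body presses on something with over 40 N, if the wrist force passes 120 N, or if a joint passes its speed limit or range.

## Working session

There is one attempt and no reset: what is moved stays moved. The work goes in short steps, Python scripts to look and compute and a tool call to move; the robot and the scene stay as the last step left them, time stands still between calls to the robot, and variables do not carry over. Pictures are saved under pics/ and viewed, at most 10 in all, crops included, and the job is handed in when it is done.

Besides the shell and the picture viewer there is one more tool, called after ">>>" as a command line: name --pt "numbers of a row" for each row, then --argument value for the rest. play_rows: Moves the arm, as the interface text tells. Shifts and turns lie within -1 to 1; 1 stands for 25 mm of shift or 0.15 rad of turn. Its arguments: {"type":"object","properties":{"travel":{"type":"array","items":{"type":"array","items":{"type":"number"}}},"twist":{"type":"array","items":{"type":"number"}},"fingers":{"type":"number"},"newtons":{"type":"number"}},"required":["travel","twist"]}

```bash
mkdir -p pics
python3 - <<'E'
from station import arm, imaging, models
import cv2,numpy as np
s=arm.get_state();print(s)
f={}
for n in ("scene","top"):
    f[n]=imaging.grab_frame(n);cv2.imwrite(f"pics/{n}0.png",f[n]["pixels"][:,:,::-1])
    print(n,[f[n][k] for k in("fx","fy","cx","cy")],f[n]["R"].tolist(),f[n]["t"])
    for o in("rack","green1","red1","salt","bin","mug","clip2"):
        for d in models.boxes_of(o,n): print(n,o,round(d["confidence"],2),np.round(d["extent"],1))
E
```

```text
{'t': 0.0, 'q': array([-8.76869157e-01,  3.59369844e-01,  1.10663143e-02, -3.53274174e-04,
       -1.22410863e+00, -2.88107092e-01]), 'qd': array([ 0.00021336, -0.00070911,  0.00045038, -0.00013336, -0.0001899 ,
       -0.00052244]), 'joint_efforts': array([ 1.64564262e-04, -5.82720351e+01,  2.93057871e+01,  6.99727580e+00,
        6.86119020e-03, -1.83726147e-04]), 'eef_pos': array([ 0.26625231, -0.6197236 ,  0.21913641]), 'ee_rot': array([ 3.13994905e+00, -1.40750592e-04, -2.73589277e+00]), 'force': array([ 0.07589979,  0.15083763, -0.70521945]), 'moment': array([ 0.00209505, -0.04194723,  0.05744201]), 'gripper_force': 0.0, 'width': 0.08779108284854542}
scene [514.1848735350396, 514.1848735350396, 274.6971964214647, 209.5519542232394] [[0.7351034647058431, 0.6777759862053157, 0.0155759012861868], [0.5538313739942662, -0.5871074089005994, -0.5904029976157369], [-0.39101624692215614, 0.44263371193057177, -0.8069582961377093]] [-0.43432476 -0.2518778   1.30640022]
scene rack 0.64 [264.2 258.1 126.5 114.1]
scene rack 0.63 [354.8 153.4  24.1  48. ]
scene green1 0.87 [388.4 120.8  28.5 
[... 483 characters left out ...]
2334147], [-0.9940038535805574, 0.021525265593201802, -0.10720541967710266], [0.10672835990784099, -0.02221049136394323, -0.9940401155208751]] [0.04289631 0.55721417 1.12972372]
top rack 0.76 [299.4 198.2 116.3  55.4]
top green1 0.91 [163.9 233.6  31.7  22.6]
top green1 0.78 [173.4 206.6  24.5  17.2]
top green1 0.55 [112.5 208.   33.1  21. ]
top red1 0.96 [313.1 189.9  25.4  25.8]
top red1 0.67 [256.9 191.6  20.4  25.6]
top salt 0.52 [159.9 262.1  23.9  16.1]
top salt 0.48 [428.6 262.9  42.7  49.5]
top bin 0.64 [167.4 236.2  61.1  95.1]
top bin 0.29 [174.  204.8  26.   19.7]
top mug 0.75 [313.1 190.7  22.5  27.7]
top mug 0.65 [427.6 263.8  42.6  48.9]
top clip2 0.96 [298.9 198.1 114.9  54.8]
```

Run:
```python
import cv2,numpy as np
a=cv2.imread("pics/scene0.png")[80:340,40:440];b=cv2.imread("pics/top0.png")[140:320,80:480]
cv2.imwrite("pics/a.png",cv2.resize(a,(800,520),interpolation=cv2.INTER_CUBIC))
cv2.imwrite("pics/b.png",cv2.resize(b,(800,360),interpolation=cv2.INTER_CUBIC))
```

```text
(no output)
```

View pics/a.png

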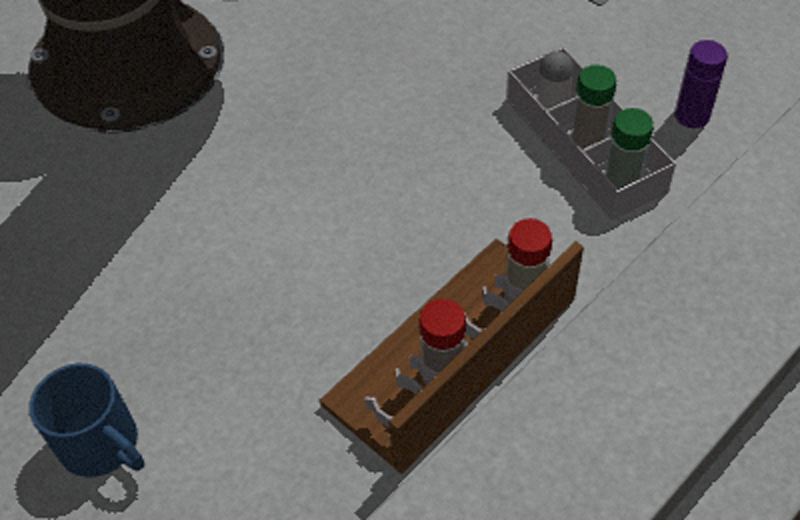

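View pics/b.png

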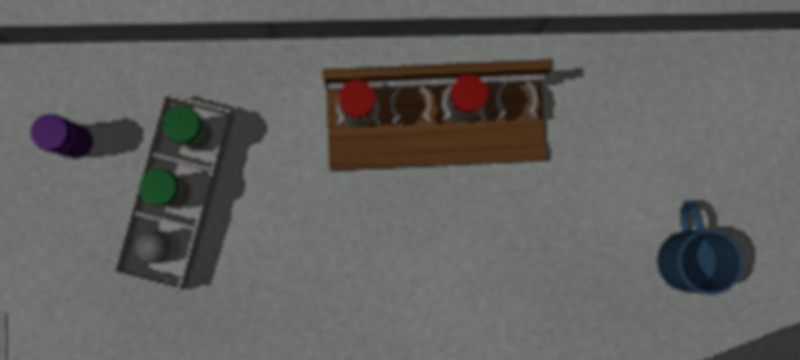

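The scene has green caps in the bin at raw pixels about (338,122) and (356,144) in the scene view. The purple look-alike is outside the bin at about (390,120), and the salt is at the bin's far end (318,113). The green caps are the ones inside the bin, and the enlarged crops above confirm it. In the rack, the red caps are in clip1 and clip3, and clip2 and clip4 are free.

```bash
cat > h.py <<'E'
import cv2,numpy as np
from scipy.optimize import least_squares
def proj(f,P):
    c=np.asarray(P)@np.array(f["R"]).T+np.array(f["t"]); return np.c_[f["fx"]*c[:,0]/c[:,2]+f["cx"],f["fy"]*c[:,1]/c[:,2]+f["cy"]]
def wristify(f,s):
    from scipy.spatial.transform import Rotation as Ro
    T=np.eye(4);T[:3,:3]=Ro.from_euler("xyz",s["ee_rot"]).as_matrix();T[:3,3]=s["eef_pos"]
    W=np.linalg.inv(T@np.array(f["T_tool_cam"]));f["R"]=W[:3,:3];f["t"]=W[:3,3];return f
def capmasks(f,col,amin=60):
    h=cv2.cvtColor(f["pixels"],cv2.COLOR_RGB2HSV);H,S,V=[h[...,i].astype(int) for i in range(3)]
    m={"green":(H>45)&(H<85)&(S>110)&(V>40),"red":((H<5)|(H>174))&(S>170)&(V>60)}[col]
    m=cv2.morphologyEx(m.astype(np.uint8),cv2.MORPH_OPEN,np.ones((3,3)))
    n,l,st,c=cv2.connectedComponentsWithStats(m)
    return [(l==i) for i in range(1,n) if st[i,4]>amin]
A=np.linspace(0,2*np.pi,60)
def cap(x,y,zb,r=.021): 
    return np.array([[x+r*np.cos(a),y+r*np.sin(a),zb+z] for z in(.08,.105) for a in A])
def cen(f,P):
    m=cv2.moments(cv2.convexHull(proj(f,P).astype(np.float32)));return np.array([m["m10"],m["m01"]])/m["m00"]
def mc(m):
    ys,xs=np.nonzero(m);return np.array([xs.mean(),ys.mean()])
def fitjar(fs,ms,zb,x0=(.6,0)):
    r=least_squares(lambda p:np.concatenate([cen(f,cap(p[0],p[1],zb))-mc(m) for f,m in zip(fs,ms)]),x0)
    return r.x,r.fun
E
python3 - <<'E'
from h import *
from station import arm,imaging
fs={n:imaging.grab_frame(n) for n in("scene","top")}
for col,zb in(("green",.003),("red",.014)):
    for n,f in fs.items():
        for m in capmasks(f,col): 
            p,e=fitjar([f],[m],zb);print(col,n,mc(m).round(1),m.sum(),p.round(4))
f=fs["top"]
K=[(246,224.5),(353.5,219.5),(242,174.5),(356,170)]
L=np.array([[-.062,.135,.014],[-.062,-.135,.014],[.05,.135,.097],[.05,-.135,.097]])
def w(p,L=L):
    c,s=np.cos(p[2]),np.sin(p[2]);return np.c_[p[0]+c*L[:,0]-s*L[:,1],p[1]+s*L[:,0]+c*L[:,1],L[:,2]]
r=least_squares(lambda p:(proj(f,w(p))-K).ravel(),[.6,-.05,0]);print("rack",r.x.round(4),r.fun.round(1))
# ledge top edge rows in top: two columns, front top edge z=.11
g=f["pixels"].mean(2)
for c in(150,250,300,350,450): print(c,g[140:180,c].round().astype(int).tolist())
# ledge line guesses
for u,v in((250,161),(350,159)):
    q=least_squares(lambda p:(proj(f,[[p[0],p[1],.11]])-[[u,v]]).ravel(),[.7,0]).x;print("px@z.11",u,v,q.round(4))
E
```

```text
green scene [338.5 118.9] 185 [0.5064 0.3027]
green scene [356.6 141. ] 199 [0.5781 0.276 ]
green top [515.2  90. ] 460 [ 0.8376 -0.5515]
green top [  6.9 114.4] 541 [0.7984 0.6485]
green top [170.2 201.9] 253 [0.5849 0.27  ]
green top [158.7 233.1] 254 [0.5137 0.2962]
red scene [304.9 197.7] 268 [0.6029 0.0726]
red scene [260.8 238.6] 333 [ 0.6058 -0.0569]
red top [314.3 186.4] 269 [ 0.6123 -0.0611]
red top [258.2 188.7] 255 [0.6094 0.0674]
rack [ 0.5996 -0.0304  0.0253] [-1.1  0.8  0.4  0.6 -0.6 -0.4  1.3 -1. ]
150 [112, 113, 116, 116, 117, 114, 112, 111, 112, 115, 112, 95, 64, 39, 35, 36, 38, 39, 40, 45, 72, 101, 112, 109, 108, 109, 111, 111, 111, 110, 111, 111, 111, 110, 110, 111, 114, 116, 116, 115]
250 [108, 109, 108, 108, 109, 110, 110, 110, 105, 90, 63, 39, 32, 35, 34, 34, 36, 40, 63, 92, 108, 110, 109, 108, 109, 111, 112, 112, 113, 114, 114, 113, 112, 103, 75, 54, 50, 54, 46, 29]
300 [110, 114, 115, 115, 114, 114, 113, 107, 92, 65, 42, 34, 34, 34, 35, 33, 39, 63, 91, 107, 111, 111, 111, 111, 110, 111, 111, 112, 112, 112, 112, 100, 69, 46, 47, 47, 39, 25, 31, 68]
350 [114, 113, 113, 112, 111, 111, 109, 96, 70, 41, 30, 28, 27, 28, 27, 33, 57, 86, 106, 112, 113, 113, 112, 111, 112, 114, 113, 112, 107, 87, 62, 49, 49, 47, 36, 24, 35, 69, 91, 80]
450 [111, 110, 108, 108, 105, 96, 73, 48, 35, 35, 34, 35, 35, 38, 54, 82, 103, 109, 109, 111, 111, 110, 107, 106, 105, 108, 109, 110, 110, 110, 110, 111, 114, 112, 111, 109, 110, 110, 111, 112]
px@z.11 250 161 [0.6739 0.085 ]
px@z.11 350 159 [ 0.6741 -0.1456]
```

>>> play_rows --pt "0 0 0.8" --pt "0 0 0.8" --pt "0 0 0.8" --pt "-0.4 1 0" --pt "-0.4 1 0" --pt "-0.4 1 0" --pt "-0.4 1 0" --pt "-0.4 1 0" --twist '[0.85,0.85,0.84,0,0,0,0,0]' --fingers 0 --newtons 30

```text
t: 1.9
eef_pos: [0.3136, -0.4932, 0.1602]
ee_rot: [-3.141, 0.0, -3.117]
force: [0.4, 0.3, 1.3]
width: 0.0134
gripper_force: 0.0
```

>>> play_rows --pt "-0.4 1 0" --pt "-0.4 1 0" --pt "-0.4 1 0" --pt "-0.4 1 0" --pt "-0.4 1 0" --pt "-0.4 1 0" --pt "-0.4 1 0" --pt "-0.4 1 0" --twist '[0,0,0,0,0,0,0,0]'

```text
t: 2.9
eef_pos: [0.3887, -0.2913, 0.1603]
ee_rot: [-3.141, 0.001, -3.117]
force: [0.4, 0.2, 0.5]
width: 0.0006
gripper_force: 0.0
```

>>> play_rows --pt "-0.4 1 0" --pt "-0.4 1 0" --pt "-0.4 1 0" --pt "-0.4 1 0" --pt "-0.4 1 0" --pt "-0.4 1 0" --pt "-0.4 1 0" --pt "-0.4 1 0" --twist '[0,0,0,0,0,0,0,0]'

```text
t: 3.9
eef_pos: [0.4637, -0.0892, 0.1604]
ee_rot: [3.141, 0.001, -3.117]
force: [0.2, 0.7, 0.4]
width: 0.0006
gripper_force: 0.0
```

>>> play_rows --pt "-0.4 0.9 0.3" --pt "-0.4 0.9 0.8" --pt "-0.3 0.6 1" --pt "0 0 1" --pt "0 0 1" --pt "0 0 0.8" --pt "0 0 0.4" --pt "0 0 0" --twist '[0,0,0,0,0,0,0,0]'

```text
t: 4.9
eef_pos: [0.4892, -0.0296, 0.0273]
ee_rot: [-3.141, -0.001, -3.117]
force: [-0.8, 0.5, -0.4]
width: 0.0
gripper_force: 0.0
```

>>> play_rows --pt "-0.3 0 0" --pt "-0.3 0 0" --pt "-0.3 0 0" --pt "-0.3 0 0" --pt "-0.3 0 0" --pt "-0.2 0 0" --pt "-0.2 0 0" --pt "-0.2 0 0" --twist '[0,0,0,0,0,0,0,0]'

```text
t: 5.9
eef_pos: [0.542, -0.0282, 0.0275]
ee_rot: [-3.142, -0.0, -3.117]
force: [-0.2, 0.5, 0.5]
width: 0.0004
gripper_force: 0.0
```

>>> play_rows --pt "-0.2 0 0" --pt "-0.2 0 0" --pt "-0.2 0 0" --twist '[0,0,0]'

```text
t: 6.28
eef_pos: [0.5559, -0.028, 0.0272]
ee_rot: [-3.141, -0.002, -3.117]
force: [-3.2, -0.4, 0.3]
width: 0.0002
gripper_force: 1.2
```

Run:
```python
from h import *
from station import arm,imaging
fs={n:imaging.grab_frame(n) for n in("scene","top")}
s=arm.get_state();print(s["eef_pos"],s["force"])
for n,f in fs.items():
    cv2.imwrite(f"pics/{n}1.png",f["pixels"][:,:,::-1])
    for m in capmasks(f,"red"): 
        p,e=fitjar([f],[m],.014);print(n,mc(m).round(1),m.sum(),p.round(4))
```

```text
[ 0.55690164 -0.02787881  0.02727133] [-1.32741042 -0.41190622 -1.23061083]
scene [306.7 201.9] 387 [0.6124 0.0671]
scene [263.3 243. ] 455 [ 0.6159 -0.0606]
```

>>> play_rows --pt "-0.2 0 0" --pt "-0.2 0 0" --pt "-0.2 0 0" --pt "-0.2 0 0" --twist '[0,0,0,0]'

```text
t: 6.88
eef_pos: [0.5771, -0.0273, 0.0274]
ee_rot: [-3.142, -0.0, -3.117]
force: [-3.5, 0.2, -0.5]
width: 0.0008
gripper_force: 1.2
```

>>> play_rows --pt "-0.12 0 0" --pt "-0.12 0 0" --pt "-0.12 0 0" --twist '[0,0,0]'

```text
t: 7.25
eef_pos: [0.586, -0.0271, 0.0276]
ee_rot: [3.142, -0.0, -3.117]
force: [-3.8, -0.1, -0.1]
width: 0.0006
gripper_force: 1.2
```

>>> play_rows --pt "-0.1 0 0" --pt "-0.1 0 0" --pt "-0.1 0 0" --twist '[0,0,0]'

```text
t: 7.62
eef_pos: [0.5935, -0.0269, 0.0276]
ee_rot: [-3.142, 0.0, -3.117]
force: [-3.6, 0.0, 0.3]
width: 0.0005
gripper_force: 1.2
```

Run:
```python
from h import *
from station import arm,imaging
fs={n:imaging.grab_frame(n) for n in("scene","top")}
s=arm.get_state();print(s["eef_pos"],s["force"])
a=fs["scene"]["pixels"][140:340,160:360,::-1];b=fs["top"]["pixels"][140:260,200:400,::-1]
cv2.imwrite("pics/c.png",np.vstack([cv2.resize(a,(600,600))[:,:],])) 
cv2.imwrite("pics/d.png",cv2.resize(b,(800,480)))
```

```text
[ 0.59366115 -0.02682972  0.0274936 ] [-2.09137167 -0.15948032 -1.31498616]
```

View pics/c.png

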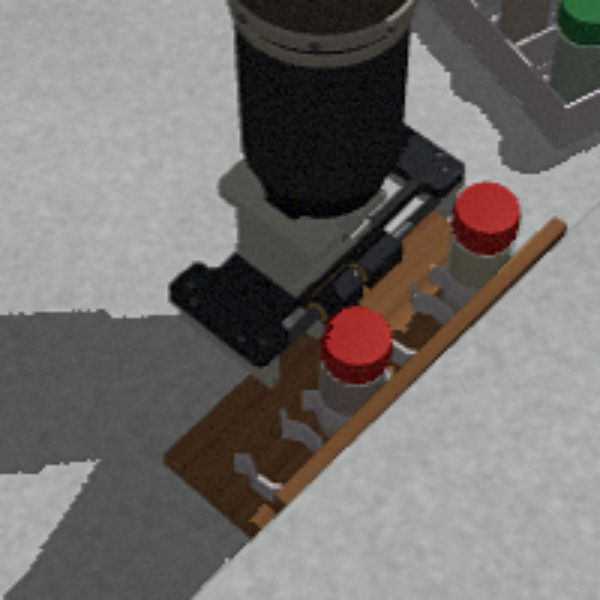

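The picture shows the rack close to the ledge, which hides the lower part of the board. The red caps sit at crop pixels (357,345) and (486,217), still in their clips, and the gripper stays clear of them. I'll keep pushing until it makes contact.

>>> play_rows --pt "-0.1 0 0" --pt "-0.1 0 0" --pt "-0.1 0 0" --twist '[0,0,0]'

```text
t: 8.1
eef_pos: [0.601, -0.0267, 0.0276]
ee_rot: [3.142, 0.0, -3.117]
force: [-3.8, 0.4, 0.2]
width: 0.0003
gripper_force: 1.3
```

>>> play_rows --pt "-0.1 0 0" --pt "-0.1 0 0" --twist '[0,0]'

```text
t: 8.35
eef_pos: [0.6054, -0.0266, 0.0276]
ee_rot: [-3.142, -0.001, -3.117]
force: [-9.2, 2.0, 6.7]
width: 0.0002
gripper_force: 4.3
```

>>> play_rows --pt "-0.08 0 0" --pt "-0.08 0 0" --twist '[0,0]'

```text
t: 8.6
eef_pos: [0.6085, -0.0267, 0.0279]
ee_rot: [-3.141, -0.002, -3.117]
force: [-12.5, 0.5, 8.9]
width: 0.0004
gripper_force: 4.7
```

>>> play_rows --pt "1 0 0" --pt "1 0 0" --pt "0 0 -1" --pt "0 0.5 -1" --pt "0 1 -1" --pt "0 1 -1" --pt "0 1 -1" --pt "0 1 -1" --twist '[0,0,0,0,0,0,0,0]' --fingers 1

```text
t: 9.6
eef_pos: [0.5583, 0.086, 0.1792]
ee_rot: [3.141, 0.003, -3.116]
force: [0.0, -0.0, 0.3]
width: 0.0747
gripper_force: 0.0
```

>>> play_rows --pt "0 1 -1" --pt "0 1 -0.5" --pt "0 0.5 0" --pt "0 0 0" --pt "0 0 0" --twist '[0.8,0.8,0.9,0,0]'

```text
t: 10.22
eef_pos: [0.5617, 0.1466, 0.2151]
ee_rot: [3.141, 0.0, 2.794]
force: [-0.7, -0.3, -0.0]
width: 0.0878
gripper_force: 0.0
```

Run:
```python
from h import *
from station import arm,imaging
s=arm.get_state();print(s["eef_pos"],s["ee_rot"],s["q"],s["width"])
fs={}
for n in("wrist","scene","top"):
    fs[n]=imaging.grab_frame(n)
wristify(fs["wrist"],s)
np.save("f2.npy",fs,allow_pickle=True)
for n,f in fs.items():
    cv2.imwrite(f"pics/{n}2.png",f["pixels"][:,:,::-1])
    for col,zb in(("green",.003),("red",.014)):
        for m in capmasks(f,col): 
            p,e=fitjar([f],[m],zb);print(n,col,mc(m).round(1),m.sum(),p.round(4))
w=cv2.imread("pics/wrist2.png");b=cv2.imread("pics/top2.png")[140:260,200:400]
cv2.imwrite("pics/e.png",np.hstack([cv2.resize(w,(400,300)),cv2.resize(b,(400,300))]))
```

```text
[0.56167507 0.14662292 0.21505446] [3.14137167e+00 3.53684366e-04 2.79434929e+00] [ 5.92190276e-01  2.07458977e-01 -2.09936265e-01  1.69657084e-04
 -1.15301394e+00 -2.51029873e+00] 0.08782987532754537
wrist green [431.6  87.4] 2736 [0.5132 0.2945]
wrist green [421.  181.8] 1894 [0.5857 0.2701]
wrist red [236.9 339.2] 1010 [0.6752 0.0636]
scene green [336.9 120.6] 107 [0.5072 0.2957]
scene green [356.7 141.3] 210 [0.5788 0.2753]
scene red [328.  213.3] 294 [0.6603 0.0744]
scene red [282.8 254.4] 362 [ 0.6587 -0.0543]
top green [508.8  94.1] 773 [ 0.8278 -0.5354]
top green [  7.  114.2] 536 [0.7988 0.6483]
top green [160.5 235.1] 181 [0.5089 0.2921]
top red [312.8 163.9] 259 [ 0.6648 -0.0595]
top red [256.9 164.4] 257 [0.6661 0.0694]
```

View pics/e.png

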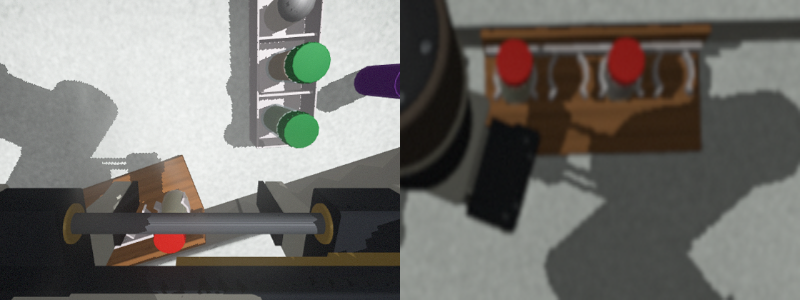

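The wrist half shows both green caps in the bin at about (302,62) and (298,129), with the purple one outside. The top half shows the rack against the ledge with the red caps at (514,60) and (626,60). The fingers met the rack later than I predicted, so I'll overlay rack hypotheses to check its position.

```bash
cat >> h.py <<'E'
def rackpts(p,L):
    L=np.asarray(L);c,s=np.cos(p[2]),np.sin(p[2]);return np.c_[p[0]+c*L[:,0]-s*L[:,1],p[1]+s*L[:,0]+c*L[:,1],L[:,2]]
E
python3 - <<'E'
from h import *
fs=np.load("f2.npy",allow_pickle=True).item()
out=[]
for n,(y0,y1,x0,x1) in(("scene",(150,350,180,380)),("top",(120,260,210,410))):
    f=fs[n];im=cv2.resize(f["pixels"][y0:y1,x0:x1,::-1].copy(),None,fx=2,fy=2,interpolation=cv2.INTER_CUBIC).copy()
    im=cv2.resize(im,None,fx=1,fy=1)
    for x,col in((.648,(255,255,0)),(.68,(255,0,255))):
        for loop in([(-.062,.135,.014),(-.062,-.135,.014),(.038,-.135,.014),(.038,.135,.014)],[(.05,.135,.097),(.05,-.135,.097),(.038,-.135,.097),(.038,.135,.097)]):
            q=((proj(f,rackpts((x,-.03,-.011),loop))-[x0-.0,y0])*2).astype(np.int32)
            cv2.polylines(im,[q],True,col,1,cv2.LINE_AA)
    out.append(cv2.copyMakeBorder(im,0,400-im.shape[0],0,0,cv2.BORDER_CONSTANT))
cv2.imwrite("pics/g.png",np.hstack(out))
E
```

```text
(no output)
```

View pics/g.png

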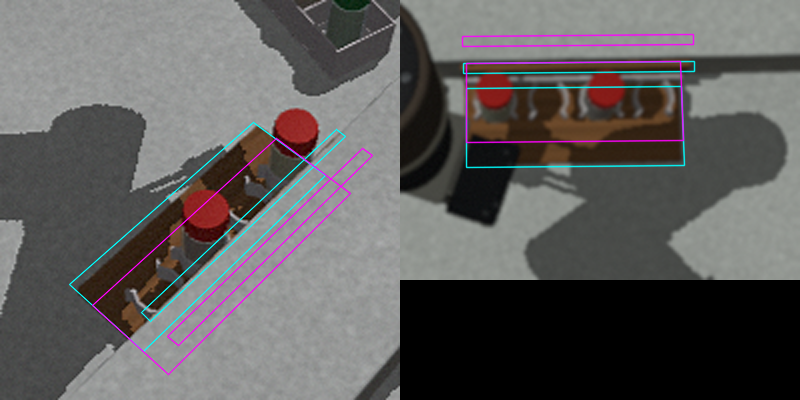

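>>> play_rows --pt "0.7 -0.5 1" --pt "0.7 -0.5 1" --pt "0.6 -0.5 1" --pt "0 0 1" --pt "0 0 1" --pt "0 0 1" --pt "0 0 1" --pt "0 0 0" --twist '[0,0,0,0,0,0,0,0]'

```text
t: 11.38
eef_pos: [0.5005, 0.1277, 0.0386]
ee_rot: [-3.139, -0.002, 2.792]
force: [-0.3, -0.3, 1.0]
width: 0.0876
gripper_force: 0.0
```

>>> play_rows --pt "0 0 0.2" --pt "0 0 0.2" --pt "0 0 0.1" --twist '[0,0,0]'

```text
t: 11.75
eef_pos: [0.5018, 0.1289, 0.0278]
ee_rot: [3.141, 0.0, 2.791]
force: [-0.2, 0.3, 0.2]
width: 0.0875
gripper_force: 0.0
```

>>> play_rows --pt "0 0 0.1" --pt "0 0 0.1" --twist '[0,0]'

```text
t: 12.0
eef_pos: [0.5017, 0.1289, 0.0226]
ee_rot: [3.141, 0.0, 2.792]
force: [0.1, -0.7, 0.3]
width: 0.0878
gripper_force: 0.0
```

>>> play_rows --pt "0 0 0.1" --pt "0 0 0.05" --pt "0 0 0.05" --twist '[0,0,0]'

```text
t: 12.38
eef_pos: [0.5017, 0.1288, 0.0175]
ee_rot: [-3.142, 0.0, 2.791]
force: [-0.7, 0.2, 0.4]
width: 0.0877
gripper_force: 0.0
```

Run:
```python
from h import *
from station import arm,imaging
s=arm.get_state();print(s["eef_pos"],s["force"])
f=imaging.grab_frame("top");p=f["pixels"]
x,y=s["eef_pos"][:2];ya=s["ee_rot"][2];tx=np.array([np.cos(ya),np.sin(ya)]);ty=np.array([np.sin(ya),-np.cos(ya)])
q=lambda a,b,z:[*(s["eef_pos"][:2]+a*tx+b*ty),z]
print(proj(f,[[x,y,0]]),proj(f,[[.586,-.1,.014],[.586,.1,.014]]))
im=p[:,:,::-1].copy()
box=[(-.039,-.0965),(.039,-.0965),(.039,.0965),(-.039,.0965)]
cv2.polylines(im,[proj(f,[q(a,b,s["eef_pos"][2]+.047) for a,b in box]).astype(int)],True,(0,255,255),1)
fb=[(-.0095,-.065),(.0095,-.065),(.0095,.065),(-.0095,.065)]
cv2.polylines(im,[proj(f,[q(a,b,0) for a,b in fb]).astype(int)],True,(0,0,255),1)
cv2.imwrite("pics/k.png",cv2.resize(im[130:330,120:380],(780,600)))
```

```text
[0.50167494 0.12879317 0.01749234] [-0.72414105  0.22685039  0.39888171]
[[235.01346997 239.05197403]] [[326.3059071  202.74977439]
 [245.79219112 204.44396747]]
```

View pics/k.png

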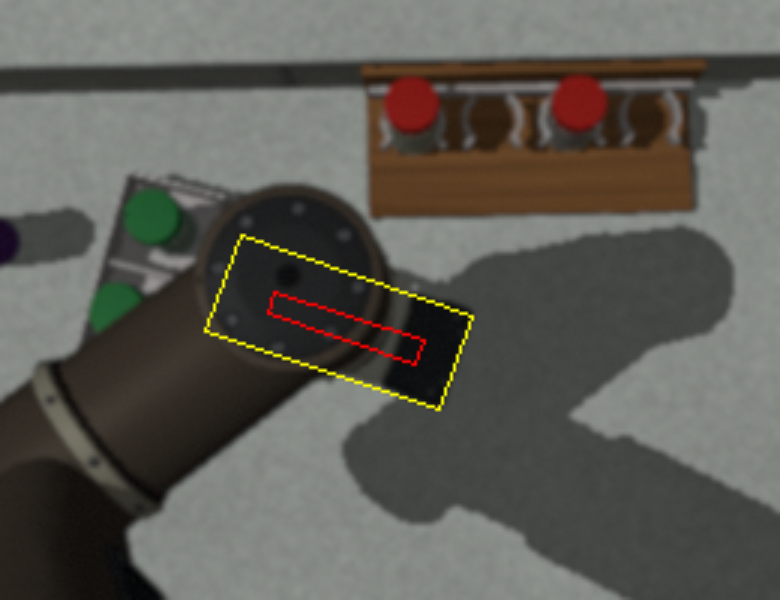

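The yellow and red outlines match the gripper body and fingers, so x and y are trustworthy. The fingertips still haven't touched the counter, so I'll keep feeling down.

>>> play_rows --pt "0 0 0.1" --pt "0 0 0.08" --pt "0 0 0" --twist '[0,0,0]'

```text
t: 12.8
eef_pos: [0.5015, 0.1287, 0.0129]
ee_rot: [-3.141, -0.0, 2.791]
force: [0.3, -0.1, -0.2]
width: 0.0881
gripper_force: 0.0
```

>>> play_rows --pt "0 0 0.08" --pt "0 0 0.08" --pt "0 0 0" --twist '[0,0,0]'

```text
t: 13.18
eef_pos: [0.5015, 0.1287, 0.0089]
ee_rot: [-3.141, -0.0, 2.791]
force: [0.0, 0.3, -0.2]
width: 0.0879
gripper_force: 0.0
```

>>> play_rows --pt "0 0 0.08" --pt "0 0 0.08" --pt "0 0 0" --twist '[0,0,0]'

```text
t: 13.55
eef_pos: [0.5015, 0.1287, 0.0049]
ee_rot: [-3.141, -0.0, 2.791]
force: [0.4, 0.3, -0.2]
width: 0.0877
gripper_force: 0.0
```

>>> play_rows --pt "0 0 0.08" --pt "0 0 0.08" --pt "0 0 0" --twist '[0,0,0]'

```text
t: 13.92
eef_pos: [0.5015, 0.1287, 0.0009]
ee_rot: [-3.141, -0.0, 2.791]
force: [-0.3, -0.5, -0.2]
width: 0.0874
gripper_force: 0.0
```

Run:
```python
from h import *
from station import arm,imaging
s=arm.get_state();f=imaging.grab_frame("scene")
ya=s["ee_rot"][2];tx=np.array([np.cos(ya),np.sin(ya)]);ty=np.array([np.sin(ya),-np.cos(ya)])
q=lambda a,b,z:[*(s["eef_pos"][:2]+a*tx+b*ty),z]
im=cv2.resize(f["pixels"][:,:,::-1],None,fx=4,fy=4,interpolation=cv2.INTER_CUBIC)
for bz,col in((.047,(0,255,255)),(.067,(255,255,0))):
    box=[(-.039,-.0965),(.039,-.0965),(.039,.0965),(-.039,.0965)]
    cv2.polylines(im,[(4*proj(f,[q(a,b,s["eef_pos"][2]+bz) for a,b in box])).astype(int)],True,col,1)
for z,col in((0,(0,0,255)),(-.019,(0,255,0))):
  for sg in(-1,1):
    fb=[(-.0095,sg*.044),(.0095,sg*.044),(.0095,sg*.065),(-.0095,sg*.065)]
    cv2.polylines(im,[(4*proj(f,[q(a,b,s["eef_pos"][2]+z) for a,b in fb])).astype(int)],True,col,1)
u,v=(4*proj(f,[s["eef_pos"]])[0]).astype(int);print(u,v)
cv2.imwrite("pics/m.png",im[max(0,v-350):v+250,u-400:u+400])
```

```text
1136 749
```

View pics/m.png

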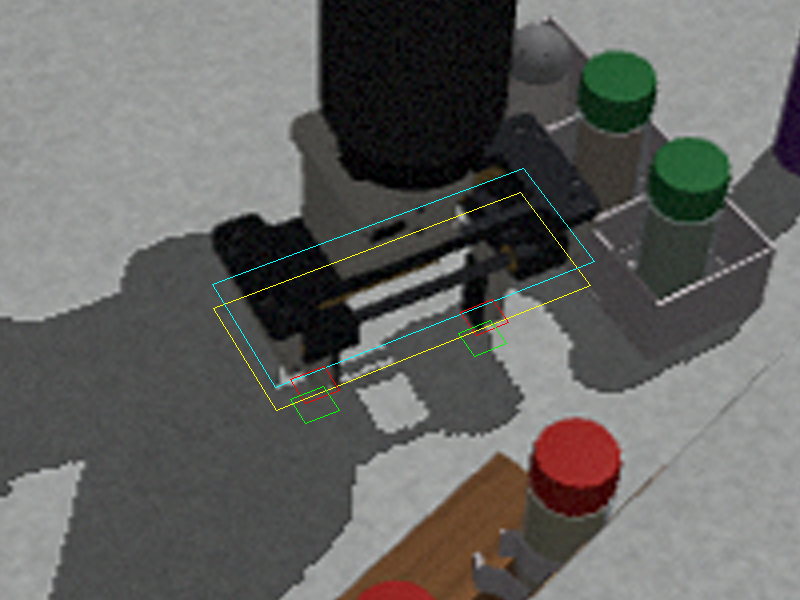

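The fingertips appear at the red boxes, which mark the reported TCP height. That puts the real geometry about 20 mm above the reading, with the tips 66 mm below the body as specified. I'll feel for the exact contact.

>>> play_rows --pt "0 0 0.06" --pt "0 0 0.06" --pt "0 0 0" --twist '[0,0,0]'

```text
t: 14.35
eef_pos: [0.5015, 0.1287, -0.0021]
ee_rot: [-3.141, -0.0, 2.791]
force: [-0.1, 0.2, 0.4]
width: 0.0876
gripper_force: 0.0
```

>>> play_rows --pt "0 0 0.06" --pt "0 0 0.06" --pt "0 0 0" --twist '[0,0,0]'

```text
t: 14.72
eef_pos: [0.5015, 0.1287, -0.0051]
ee_rot: [-3.141, -0.0, 2.791]
force: [-0.3, -0.1, 0.4]
width: 0.0878
gripper_force: 0.0
```

>>> play_rows --pt "0 0 0.06" --pt "0 0 0.06" --pt "0 0 0" --twist '[0,0,0]'

```text
t: 15.1
eef_pos: [0.5018, 0.1288, -0.0063]
ee_rot: [3.141, 0.001, 2.792]
force: [-6.7, -0.3, 20.9]
width: 0.0876
gripper_force: 10.8
```

>>> play_rows --pt "0 0 0.06" --pt "0 0 0.06" --pt "0 0 0" --twist '[0,0,0]'

```text
t: 15.48
eef_pos: [0.5019, 0.1288, -0.0065]
ee_rot: [3.141, 0.001, 2.793]
force: [-18.9, -1.1, 58.1]
width: 0.0877
gripper_force: 28.9
```

>>> play_rows --pt "0 0 -0.7" --pt "0 0 -1" --pt "0 0 -1" --pt "0 0 -1" --pt "0 0 -1" --pt "0 0 -1" --pt "-0.14 0.97 -0.2" --pt "-0.2 1 0" --twist '[0,0,0,0,0,0,0,0]'

```text
t: 16.48
eef_pos: [0.5271, 0.1727, 0.1376]
ee_rot: [3.14, 0.001, 2.791]
force: [-0.1, 0.5, -0.4]
width: 0.0879
gripper_force: 0.0
```

>>> play_rows --pt "-0.2 1 0" --pt "-0.2 1 0" --pt "-0.2 1 0" --pt "-0.2 1 0" --pt "0 0.5 0" --pt "0 0 0" --twist '[0,0,0,0,0,0]'

```text
t: 17.23
eef_pos: [0.5836, 0.2712, 0.1361]
ee_rot: [-3.141, -0.0, 2.792]
force: [0.1, -0.3, 0.4]
width: 0.0876
gripper_force: 0.0
```

Run:
```python
from h import *
from station import arm,imaging
s=arm.get_state();print(s["eef_pos"],s["ee_rot"],s["q"])
s["eef_pos"][2]+=.025
f=wristify(imaging.grab_frame("wrist"),s)
for m in capmasks(f,"green",300): print(mc(m).round(1),m.sum(),fitjar([f],[m],.003)[0].round(4))
# recheck earlier wrist with bias
F=np.load("f2.npy",allow_pickle=True).item()["wrist"];C=-F["R"].T@F["t"];F["t"]=-F["R"]@(C+[0,0,.025])
for c,z in(("green",.003),("red",.014)):
    for m in capmasks(F,c,300): print("old",c,mc(m).round(1),fitjar([F],[m],z)[0].round(4))
```

```text
[0.5836283  0.27119727 0.13606235] [-3.14099042e+00 -4.78140608e-04  2.79186498e+00] [ 7.37528112e-01  3.69827030e-01 -1.72039031e-01 -1.67223290e-04
 -1.02968576e+00 -2.65796578e+00]
[272.9 119.3] 4277 [0.5137 0.2936]
[273.4 221. ] 895 [0.5801 0.2694]
old green [431.6  87.4] [0.5156 0.3054]
old green [421.  181.8] [0.5946 0.2788]
old red [236.9 339.2] [0.6927 0.0535]
```

>>> play_rows --pt "0 0 0.7" --pt "0 0 0.8" --pt "0 0 0.8" --pt "0 0 0.7" --pt "0 0 0.44" --pt "0 0 0" --twist '[0,0,0,0,0,0]'

```text
t: 18.02
eef_pos: [0.5834, 0.2704, 0.0496]
ee_rot: [-3.14, -0.001, 2.791]
force: [-0.1, -0.0, 0.0]
width: 0.0874
gripper_force: 0.0
```

>>> play_rows --pt "0 0 0" --pt "0 0 0" --pt "0 0 0" --pt "0 0 0" --pt "0 0 0" --twist '[0,0,0,0,0]' --fingers 0.3 --newtons 30

```text
t: 18.65
eef_pos: [0.5838, 0.2707, 0.0507]
ee_rot: [-3.141, -0.0, 2.791]
force: [0.1, -0.8, -1.2]
width: 0.0437
gripper_force: 29.9
```

>>> play_rows --pt "0 0 -0.5" --pt "0 0 -0.8" --pt "0 0 -0.9" --pt "0 -0.5 0" --pt "0 -1 0" --pt "0 -1 0" --pt "0 -1 0" --pt "0 -1 0" --twist '[0,-0.76,-0.75,-0.75,0,0,0,0]'

```text
t: 19.65
eef_pos: [0.5811, 0.1564, 0.1055]
ee_rot: [-3.141, -0.0, 3.129]
force: [-0.2, 0.8, -1.6]
width: 0.0432
gripper_force: 29.8
```

>>> play_rows --pt "0 -1 0" --pt "0 -1 0" --pt "0 -1 0" --pt "0 -1 0" --pt "0 -1 0" --pt "0 -1 0" --pt "0 -1 0" --pt "0 -1 0" --twist '[0,0,0,0,0,0,0,0]'

```text
t: 20.65
eef_pos: [0.5787, -0.0432, 0.1056]
ee_rot: [-3.142, -0.0, 3.13]
force: [0.1, 0.1, -2.7]
width: 0.0436
gripper_force: 29.8
```

>>> play_rows --pt "0 -1 0" --pt "0 -1 0" --pt "0 -0.8 0" --pt "0 -0.5 0" --pt "0 0 0" --twist '[0,0,0,0,0]'

```text
t: 21.28
eef_pos: [0.5779, -0.1248, 0.1055]
ee_rot: [3.142, -0.0, 3.129]
force: [0.6, 0.8, -1.8]
width: 0.0435
gripper_force: 29.8
```

Run:
```python
from h import *
from station import arm,imaging
s=arm.get_state();print(s["eef_pos"],s["ee_rot"],s["q"])
zb=s["eef_pos"][2]-.0507+.003
for n in("top","scene","wrist"):
    f=imaging.grab_frame(n)
    if n=="wrist":
        s["eef_pos"][2]+=.025;wristify(f,s)
    for c,z in(("green",zb),("red",.014)):
        for m in capmasks(f,c,60): print(n,c,mc(m).round(1),m.sum(),fitjar([f],[m],z)[0].round(4))
```

```text
[ 0.57791207 -0.12482991  0.10548153] [ 3.14157059e+00 -1.25829782e-04  3.12910322e+00] [ 1.17620862e-01  3.20641140e-01 -3.27042354e-01 -4.79058348e-05
 -9.23234736e-01 -1.70087772e+00]
top green [508.7  94.3] 789 [ 0.8075 -0.5052]
top green [  7.  114.4] 541 [0.7801 0.6183]
top green [159.1 233.1] 264 [0.5096 0.2832]
scene green [338.  121.5] 267 [0.5417 0.2465]
scene green [229.5 246. ] 64 [ 0.5964 -0.1256]
scene red [327.3 215.7] 400 [0.663 0.069]
scene red [282.5 256.8] 466 [ 0.6618 -0.0584]
wrist green [279.3 287.1] 1734 [ 0.5795 -0.1243]
wrist green [279.4 342.3] 3067 [ 0.6119 -0.1246]
```

>>> play_rows --pt "-0.5 0.1 0" --pt "-0.7 0 0.2" --pt "-0.46 0 0.5" --pt "-0.2 0 0.5" --pt "0 0 0.3" --pt "0 0 0.15" --pt "0 0 0.04" --pt "0 0 0" --twist '[0,0,0,0,0,0,0,0]'

```text
t: 22.42
eef_pos: [0.6247, -0.122, 0.0638]
ee_rot: [3.142, 0.001, 3.13]
force: [-0.5, 0.6, -1.0]
width: 0.0433
gripper_force: 29.8
```

>>> play_rows --pt "0 0 0.03" --pt "0 0 0.03" --twist '[0,0]'

```text
t: 22.68
eef_pos: [0.6247, -0.122, 0.0621]
ee_rot: [3.142, 0.001, 3.13]
force: [-0.4, 0.5, -1.5]
width: 0.0438
gripper_force: 29.8
```

>>> play_rows --pt "0 0 0.03" --pt "0 0 0.03" --twist '[0,0]'

```text
t: 22.92
eef_pos: [0.6254, -0.1221, 0.0614]
ee_rot: [-3.141, 0.002, 3.131]
force: [-1.9, 0.8, 8.7]
width: 0.0437
gripper_force: 29.8
```

>>> play_rows --pt "0 0 0.03" --pt "0 0 0" --twist '[0,0]'

```text
t: 23.18
eef_pos: [0.6257, -0.1223, 0.0614]
ee_rot: [-3.141, 0.002, 3.131]
force: [-1.2, -0.3, 8.5]
width: 0.0435
gripper_force: 29.9
```

>>> play_rows --pt "0 0 -0.04" --pt "0 0 0" --pt "0 0 0" --pt "0.3 0 0" --pt "0.6 0 0" --pt "0.6 0 0" --pt "0.3 0 0" --pt "0 0 0" --twist '[0,0,0,0,0,0,0,0]' --fingers 0.7

```text
t: 24.18
eef_pos: [0.5791, -0.1215, 0.061]
ee_rot: [3.142, 0.001, 3.13]
force: [0.2, -0.1, 0.8]
width: 0.0611
gripper_force: 0.0
```

>>> play_rows --pt "0 0 0.2" --pt "0 0 0.2" --pt "0 0 0.1" --pt "0 0 0" --twist '[0,0,0,0]' --fingers 0

```text
t: 24.68
eef_pos: [0.5795, -0.1215, 0.0476]
ee_rot: [-3.141, -0.001, 3.13]
force: [-0.5, 0.1, -0.0]
width: 0.0268
gripper_force: 0.0
```

Run:
```python
from h import *
from station import arm,imaging
s=arm.get_state();print(s["eef_pos"],s["ee_rot"],s["width"])
for n in("top","scene"):
    f=imaging.grab_frame(n)
    for c in("green","red"):
        for m in capmasks(f,c,40): print(n,c,mc(m).round(1),m.sum(),fitjar([f],[m],.014)[0].round(4))
    if n=="scene": cv2.imwrite("pics/n.png",cv2.resize(f["pixels"][150:350,180:380,::-1],(600,600)))
```

```text
[ 0.57946999 -0.12150372  0.04755113] [-3.14148098e+00 -8.41545404e-04  3.13038566e+00] 0.02683968639746115
top green [508.8  94.1] 780 [ 0.8237 -0.5293]
top green [  7.  114.4] 537 [0.7946 0.6423]
top green [159.  233.1] 263 [0.5128 0.2931]
scene green [337.9 122. ] 297 [0.5178 0.2841]
scene green [242.8 268.4] 472 [ 0.6262 -0.1249]
scene red [327.3 215.9] 403 [0.6632 0.0687]
scene red [282.4 257. ] 474 [ 0.662  -0.0589]
```

View pics/n.png

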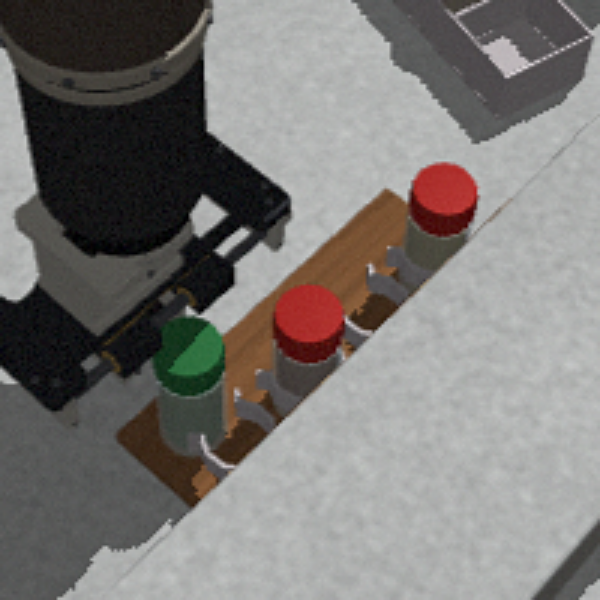

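>>> play_rows --pt "0 0 -0.1" --pt "0 0 0" --pt "-0.2 0 0" --pt "-0.2 0 0" --pt "-0.15 0 0" --pt "-0.1 0 0" --pt "-0.1 0 0" --pt "-0.1 0 0" --twist '[0,0,0,0,0,0,0,0]'

```text
t: 25.78
eef_pos: [0.6004, -0.1217, 0.0507]
ee_rot: [3.142, -0.001, 3.13]
force: [-5.3, 1.2, 6.4]
width: 0.0003
gripper_force: 3.5
```

>>> play_rows --pt "-0.08 0 0" --pt "-0.08 0 0" --pt "-0.08 0 0" --twist '[0,0,0]'

```text
t: 26.15
eef_pos: [0.6049, -0.1221, 0.0506]
ee_rot: [-3.141, -0.003, 3.13]
force: [-7.7, -0.1, 6.4]
width: 0.0004
gripper_force: 3.8
```

```bash
cat > look.py <<'E'
from h import *
from station import arm,imaging
s=arm.get_state();print(s["eef_pos"],s["force"],s["t"])
f=imaging.grab_frame("scene")
for c in("green","red"):
    for m in capmasks(f,c,40): print(c,mc(m).round(1),m.sum(),fitjar([f],[m],.014)[0].round(4))
E
python3 look.py
```

```text
[ 0.60489983 -0.1220878   0.05056388] [-7.73148142 -0.07204287  6.37179994] 26.15
green [338. 122.] 295 [0.5179 0.2843]
green [250.7 275.8] 292 [ 0.6468 -0.126 ]
red [327.5 216.1] 412 [0.6637 0.0685]
red [282.7 257.2] 464 [ 0.6626 -0.0588]
```

>>> play_rows --pt "-0.08 0 0" --pt "-0.08 0 0" --twist '[0,0]'

```text
t: 26.45
eef_pos: [0.6085, -0.1222, 0.0501]
ee_rot: [-3.141, -0.004, 3.13]
force: [-8.0, -0.5, 6.3]
width: -0.0
gripper_force: 4.1
```

```bash
python3 look.py
```

```text
[ 0.60846798 -0.12215272  0.05013622] [-8.04564317 -0.46037612  6.25269444] 26.45
green [338.1 122.1] 296 [0.5184 0.2841]
green [252.4 276.8] 286 [ 0.6504 -0.1254]
red [327.5 215.9] 407 [0.6635 0.0688]
red [282.6 257.3] 467 [ 0.6625 -0.0591]
```

```bash
cat >> look.py <<'E'
for m in capmasks(f,"green",40):
    if mc(m)[1]>200:
        d=np.array([1,.9])/np.hypot(1,.9)   # image direction roughly world +x
        X=proj(f,[[.65,-.12,.1],[.67,-.12,.1]]);d=(X[1]-X[0])/np.linalg.norm(X[1]-X[0]);print("px/20mm",np.linalg.norm(X[1]-X[0]))
        ys,xs=np.nonzero(m);mx=np.percentile(np.c_[xs,ys]@d,99)
        for x in np.arange(.625,.67,.005):
            print(x.round(3),(np.max(proj(f,cap(x,-.123,.014))@d)-mx).round(2),end="; ")
E
python3 look.py
```

```text
[ 0.6088234  -0.12213141  0.05013379] [-6.65563218 -0.10245083  5.52037392] 26.5
green [338.  122.2] 299 [0.5184 0.2839]
green [252.6 277. ] 287 [ 0.651  -0.1254]
red [327.4 216. ] 409 [0.6636 0.0686]
red [282.5 257.3] 477 [ 0.6625 -0.0592]
px/20mm 10.615571611247008
0.625 -7.62; 0.63 -5.01; 0.635 -2.38; 0.64 0.26; 0.645 2.91; 0.65 5.57; 0.655 8.25; 0.66 10.93; 0.665 13.63; 0.67 16.33;
```

The cap's front edge fits an upright jar at x ≈ 0.640, so there is no lean. I'll keep pushing.

>>> play_rows --pt "-0.08 0 0" --pt "-0.08 0 0" --twist '[0,0]'

```text
t: 26.8
eef_pos: [0.6125, -0.1222, 0.0501]
ee_rot: [-3.141, -0.004, 3.13]
force: [-7.5, -0.4, 5.4]
width: 0.0006
gripper_force: 3.9
```

>>> play_rows --pt "-0.08 0 0" --pt "-0.08 0 0" --twist '[0,0]'

```text
t: 27.05
eef_pos: [0.6169, -0.1222, 0.0502]
ee_rot: [-3.141, -0.004, 3.13]
force: [-5.6, 0.0, 4.7]
width: 0.0005
gripper_force: 3.1
```

```bash
python3 look.py
```

```text
[ 0.6169419  -0.12216301  0.05015257] [-5.63065195  0.02827868  4.68068498] 27.05
green [338.  121.8] 291 [0.5176 0.2846]
green [256.1 279.6] 291 [ 0.6591 -0.1249]
red [327.4 215.9] 406 [0.6634 0.0686]
red [282.5 257.2] 478 [ 0.6624 -0.0591]
px/20mm 10.615571611247008
0.625 -11.81; 0.63 -9.19; 0.635 -6.56; 0.64 -3.92; 0.645 -1.27; 0.65 1.39; 0.655 4.06; 0.66 6.75; 0.665 9.44; 0.67 12.15;
```

>>> play_rows --pt "-0.08 0 0" --pt "-0.08 0 0" --twist '[0,0]'

```text
t: 27.35
eef_pos: [0.6222, -0.122, 0.0502]
ee_rot: [3.142, -0.001, 3.13]
force: [-2.0, 0.7, 1.9]
width: 0.0005
gripper_force: 1.3
```

>>> play_rows --pt "-0.06 0 0" --pt "-0.06 0 0" --twist '[0,0]'

```text
t: 27.6
eef_pos: [0.6266, -0.1219, 0.0505]
ee_rot: [3.141, 0.001, 3.131]
force: [0.3, 0.3, -0.3]
width: 0.0007
gripper_force: 0.0
```

```bash
python3 look.py
```

```text
[ 0.62661973 -0.12185921  0.05054033] [ 0.27149455  0.26243213 -0.25094554] 27.6
green [337.9 122.1] 298 [0.5179 0.2838]
green [260.6 283.4] 345 [ 0.6702 -0.1249]
red [327.5 216. ] 407 [0.6637 0.0688]
red [283.6 258.7] 401 [ 0.6659 -0.0599]
px/20mm 10.615571611247008
0.625 -18.91; 0.63 -16.29; 0.635 -13.66; 0.64 -11.02; 0.645 -8.37; 0.65 -5.71; 0.655 -3.04; 0.66 -0.35; 0.665 2.34; 0.67 5.05;
```

>>> play_rows --pt "1 0 0" --pt "1 0 0" --pt "0 0 -1" --pt "0 0.5 -1" --pt "0.2 1 -1" --pt "0.2 1 -0.6" --pt "0.2 1 0" --pt "0.2 1 0" --twist '[0,0,0,0,0,0,0,0]' --fingers 1

```text
t: 28.65
eef_pos: [0.5575, -0.0076, 0.1411]
ee_rot: [3.141, 0.002, 3.131]
force: [0.3, -0.2, -0.8]
width: 0.0748
gripper_force: 0.0
```

>>> play_rows --pt "0.2 1 0" --pt "0.2 1 0" --pt "0.2 1 0" --pt "0.2 1 0" --pt "0.2 1 0" --pt "0.2 1 0" --pt "0.2 1 0" --pt "0.2 1 0" --twist '[0,0,0,0,0,0,0,0]'

```text
t: 29.65
eef_pos: [0.5195, 0.193, 0.1408]
ee_rot: [3.141, 0.001, 3.131]
force: [-0.5, 0.4, 0.1]
width: 0.0875
gripper_force: 0.0
```

>>> play_rows --pt "0 1 0" --pt "0 1 0" --pt "0 1 0" --pt "0 0.9 0" --pt "0 0 0" --pt "0 0 0" --pt "0 0 0" --twist '[0,0,0,0,0.75,0.75,0.75]'

```text
t: 30.52
eef_pos: [0.5205, 0.29, 0.1404]
ee_rot: [-3.141, -0.0, 2.789]
force: [-0.3, -0.6, 1.3]
width: 0.0879
gripper_force: 0.0
```

Run:
```python
from h import *
from station import arm,imaging
s=arm.get_state();print(s["eef_pos"],s["ee_rot"],s["q"],s["t"])
for n in("top","scene","wrist"):
    f=imaging.grab_frame(n)
    if n=="wrist": s["eef_pos"][2]+=.025;wristify(f,s)
    for c,z in(("green",.014),("red",.014)):
        for m in capmasks(f,c,60): print(n,c,mc(m).round(1),m.sum(),fitjar([f],[m],z)[0].round(4))
```

```text
[0.52050312 0.28999517 0.14036656] [-3.14127048e+00 -9.49728173e-05  2.78935692e+00] [ 8.36069610e-01  2.92968553e-01 -2.76241250e-01  3.81450308e-05
 -1.00192087e+00 -2.75912220e+00] 30.525
top green [512.1  91.3] 579 [ 0.8304 -0.5377]
top green [  7.  114.4] 546 [0.7947 0.6421]
top green [340.2 163.2] 271 [ 0.6653 -0.123 ]
top red [312.6 163.9] 265 [ 0.6648 -0.0591]
top red [256.9 164.4] 261 [0.666  0.0692]
scene green [336.  116.8] 100 [0.5044 0.2941]
scene green [258.4 278.2] 402 [ 0.6602 -0.1201]
scene red [328.  213.2] 290 [0.66   0.0746]
scene red [282.6 254.5] 361 [ 0.6586 -0.0547]
wrist green [280.4 213.4] 1833 [0.5112 0.2956]
```

>>> play_rows --pt "0.36 0.1 0.6" --pt "0 0 0.8" --pt "0 0 0.8" --pt "0 0 0.8" --pt "0 0 0.6" --pt "0 0 0" --twist '[0,0,0,0,0,0]'

```text
t: 31.42
eef_pos: [0.5119, 0.2941, 0.049]
ee_rot: [-3.139, -0.001, 2.793]
force: [0.7, 0.3, -0.2]
width: 0.0874
gripper_force: 0.0
```

>>> play_rows --pt "0 0 0" --pt "0 0 0" --pt "0 0 0" --pt "0 0 0" --pt "0 0 0" --twist '[0,0,0,0,0]' --fingers 0.3

```text
t: 32.05
eef_pos: [0.5129, 0.2946, 0.0507]
ee_rot: [3.141, 0.0, 2.793]
force: [-0.8, -0.5, 2.2]
width: 0.0434
gripper_force: 30.6
```

>>> play_rows --pt "0 0 -0.5" --pt "0 0 -0.8" --pt "0 0 -0.9" --pt "0 0 0" --pt "-0.25 -1 0" --pt "-0.25 -1 0" --pt "-0.25 -1 0" --pt "-0.25 -1 0" --twist '[0,-0.76,-0.76,-0.75,0,0,0,0]'

```text
t: 33.05
eef_pos: [0.5372, 0.1937, 0.1063]
ee_rot: [3.141, 0.0, 3.133]
force: [0.3, 0.4, -0.8]
width: 0.0436
gripper_force: 30.0
```

>>> play_rows --pt "-0.25 -1 0" --pt "-0.25 -1 0" --pt "-0.25 -1 0" --pt "-0.25 -1 0" --pt "-0.25 -1 0" --pt "-0.25 -1 0" --pt "-0.25 -1 0" --pt "0 0 0" --twist '[0,0,0,0,0,0,0,0]'

```text
t: 34.05
eef_pos: [0.5795, 0.0177, 0.1061]
ee_rot: [-3.142, 0.0, 3.131]
force: [-0.4, -0.8, -1.7]
width: 0.0434
gripper_force: 30.0
```

>>> play_rows --pt "-0.5 -0.3 0" --pt "-0.7 -0.17 0.2" --pt "-0.46 0 0.5" --pt "-0.2 0 0.5" --pt "0 0 0.3" --pt "0 0 0.15" --pt "0 0 0.08" --pt "0 0 0" --twist '[0,0,0,0,0,0,0,0]'

```text
t: 35.05
eef_pos: [0.6257, 0.007, 0.0626]
ee_rot: [3.141, 0.0, 3.134]
force: [0.2, -0.4, -1.8]
width: 0.0437
gripper_force: 30.0
```

>>> play_rows --pt "0 0 0.03" --pt "0 0 0.02" --twist '[0,0]'

```text
t: 35.3
eef_pos: [0.6261, 0.007, 0.0617]
ee_rot: [3.141, 0.001, 3.134]
force: [-1.8, 0.5, 4.6]
width: 0.0434
gripper_force: 30.0
```

>>> play_rows --pt "0 -0.07 -0.03" --pt "0 0 0" --twist '[0,0]'

```text
t: 35.55
eef_pos: [0.6257, 0.005, 0.0618]
ee_rot: [3.142, -0.0, 3.133]
force: [-0.5, 0.5, -1.3]
width: 0.0437
gripper_force: 30.0
```

>>> play_rows --pt "0 0 0" --pt "0 0 0" --pt "0 0 0" --pt "0.3 0 0" --pt "0.6 0 0" --pt "0.6 0 0" --pt "0.3 0 0" --pt "0 0 0" --twist '[0,0,0,0,0,0,0,0]' --fingers 0.7

```text
t: 36.55
eef_pos: [0.5803, 0.0057, 0.0623]
ee_rot: [3.141, 0.001, 3.134]
force: [0.5, 0.5, -0.5]
width: 0.0612
gripper_force: 0.0
```

>>> play_rows --pt "0 0 0.2" --pt "0 0 0.2" --pt "0 0 0" --pt "0 0 0" --pt "0 0 0" --pt "0 0 0" --twist '[0,0,0,0,0,0]' --fingers 0

```text
t: 37.3
eef_pos: [0.5808, 0.0056, 0.0519]
ee_rot: [3.142, 0.0, 3.133]
force: [0.4, 0.3, -0.1]
width: 0.007
gripper_force: 0.0
```

```bash
python3 look.py
```

```text
[0.5807916  0.00556431 0.05191414] [ 0.39581993  0.29707848 -0.10701317] 37.3
green [291.2 224.8] 333 [0.6264 0.0052]
green [258.7 279.6] 467 [ 0.6624 -0.1218]
red [327.8 215.7] 378 [0.6636 0.0696]
red [282.7 256.6] 450 [ 0.6616 -0.0578]
px/20mm 10.615571611247008
0.625 -4.88; 0.63 -2.27; 0.635 0.36; 0.64 3.0; 0.645 5.65; 0.65 8.31; 0.655 10.99; 0.66 13.67; 0.665 16.37; 0.67 19.08; px/20mm 10.615571611247008
0.625 -17.6; 0.63 -14.98; 0.635 -12.35; 0.64 -9.71; 0.645 -7.06; 0.65 -4.4; 0.655 -1.72; 0.66 0.96; 0.665 3.66; 0.67 6.36;
```

>>> play_rows --pt "-0.2 0 0.03" --pt "-0.2 0 0" --pt "-0.15 0 0" --pt "-0.1 0 0" --pt "-0.1 0 0" --pt "-0.1 0 0" --pt "-0.08 0 0" --pt "-0.08 0 0" --twist '[0,0,0,0,0,0,0,0]'

```text
t: 38.35
eef_pos: [0.604, 0.0049, 0.0511]
ee_rot: [-3.141, -0.004, 3.133]
force: [-8.1, 0.8, 8.4]
width: 0.0002
gripper_force: 5.3
```

>>> play_rows --pt "-0.08 0 0" --pt "-0.08 0 0" --pt "-0.08 0 0" --twist '[0,0,0]'

```text
t: 38.72
eef_pos: [0.6098, 0.0048, 0.0512]
ee_rot: [-3.141, -0.004, 3.133]
force: [-8.2, 1.4, 8.0]
width: 0.0006
gripper_force: 5.3
```

```bash
python3 look.py
```

```text
[0.60981693 0.00482324 0.05115088] [-8.18737366  1.40860722  7.95606931] 38.725
green [300.1 232.8] 220 [0.6507 0.003 ]
green [258.5 278.8] 420 [ 0.6611 -0.121 ]
red [327.4 216. ] 382 [0.6635 0.0687]
red [282.6 257.3] 468 [ 0.6627 -0.0591]
px/20mm 10.615571611247008
0.625 -14.46; 0.63 -11.84; 0.635 -9.21; 0.64 -6.57; 0.645 -3.92; 0.65 -1.26; 0.655 1.41; 0.66 4.1; 0.665 6.79; 0.67 9.5; px/20mm 10.615571611247008
0.625 -16.66; 0.63 -14.04; 0.635 -11.41; 0.64 -8.78; 0.645 -6.12; 0.65 -3.46; 0.655 -0.79; 0.66 1.9; 0.665 4.59; 0.67 7.3;
```

>>> play_rows --pt "-0.08 0 0" --pt "-0.08 0 0" --pt "-0.08 0 0" --twist '[0,0,0]'

```text
t: 39.15
eef_pos: [0.6164, 0.005, 0.0511]
ee_rot: [-3.141, -0.003, 3.133]
force: [-6.5, 1.3, 6.0]
width: 0.0006
gripper_force: 3.7
```

>>> play_rows --pt "-0.08 0 0" --pt "-0.08 0 0" --twist '[0,0]'

```text
t: 39.4
eef_pos: [0.6216, 0.0052, 0.0511]
ee_rot: [-3.142, -0.001, 3.133]
force: [-2.1, 0.6, 1.1]
width: 0.0003
gripper_force: 1.7
```

>>> play_rows --pt "-0.06 0 0" --pt "-0.06 0 0" --twist '[0,0]'

```text
t: 39.65
eef_pos: [0.6256, 0.0053, 0.0511]
ee_rot: [3.141, 0.001, 3.133]
force: [-0.2, 0.7, -0.1]
width: 0.0003
gripper_force: 0.1
```

```bash
python3 look.py
```

```text
[0.62560617 0.0053116  0.05105222] [-0.22412493  0.72710371 -0.14021239] 39.65
green [306.9 237.4] 188 [0.6666 0.004 ]
green [258.3 279.7] 442 [ 0.6621 -0.1224]
red [328.5 216.7] 340 [0.6661 0.0687]
red [284.5 258.4] 348 [ 0.6667 -0.0585]
px/20mm 10.615571611247008
0.625 -22.31; 0.63 -19.69; 0.635 -17.06; 0.64 -14.42; 0.645 -11.77; 0.65 -9.11; 0.655 -6.44; 0.66 -3.75; 0.665 -1.05; 0.67 1.65; px/20mm 10.615571611247008
0.625 -16.81; 0.63 -14.19; 0.635 -11.56; 0.64 -8.92; 0.645 -6.27; 0.65 -3.61; 0.655 -0.94; 0.66 1.75; 0.665 4.44; 0.67 7.15;
```

Snapped. I'll retreat and verify.

>>> play_rows --pt "1 0 0" --pt "1 0 0" --pt "1 0 -0.5" --pt "1 0 -1" --pt "1 0 -1" --pt "0.5 0 -1" --pt "0 0 0" --pt "0 0 0" --twist '[0,0,0,0,0,0,0,0]'

```text
t: 40.7
eef_pos: [0.4878, 0.0065, 0.1384]
ee_rot: [3.141, 0.001, 3.133]
force: [-0.1, -0.4, 0.0]
width: 0.0003
gripper_force: 0.0
```

Run:
```python
from h import *
from station import arm,imaging
s=arm.get_state();print(s["eef_pos"],s["t"])
o=[]
for n in("top","scene"):
    f=imaging.grab_frame(n)
    for c in("green","red"):
        for m in capmasks(f,c,60): print(n,c,mc(m).round(1),m.sum(),fitjar([f],[m],.014)[0].round(4))
    r=(130,260,200,400) if n=="top" else (170,330,200,400)
    o.append(cv2.resize(f["pixels"][r[0]:r[1],r[2]:r[3],::-1],(400,400)))
cv2.imwrite("pics/z.png",np.hstack(o))
```

```text
[0.48776586 0.00645585 0.13841169] 40.7
top green [509.2  93.4] 740 [ 0.8255 -0.5305]
top green [  7.  114.3] 540 [0.7949 0.6422]
top green [284.8 164.2] 270 [0.6653 0.0052]
top green [340.2 163.2] 269 [ 0.6653 -0.123 ]
top red [312.6 163.9] 266 [ 0.6648 -0.0591]
top red [256.9 164.4] 255 [0.666  0.0692]
scene green [305.9 233.5] 328 [0.6597 0.0093]
scene green [258.5 278.4] 411 [ 0.6606 -0.1204]
scene red [327.7 215. ] 355 [0.6625 0.0707]
scene red [282.9 255.5] 404 [ 0.6604 -0.0559]
```

View pics/z.png

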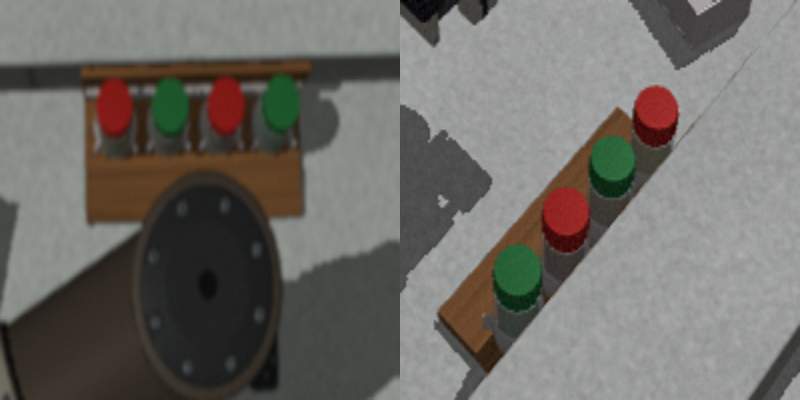

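All four caps stand in line in the top view, at (114,105), (170,105), (225,105) and (281,102), and their positions fit a straight row 64 mm apart. The arm is clear of everything.

```bash
python3 -c "
from station import arm
print(arm.job_done())"
```

```text
the job is handed in; nothing more can be done
None
```

Both green-capped jars are in the two free clips (clip2 and clip4), upright and in line with the red jars by the camera fits, and the job was handed in at about 41 s; the verdict was not shown to me.

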